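# Close up the hot-drink urn: lid on, gauge cap down and back a quarter turn

## Robot

A 6-joint arm with a two-finger parallel gripper is mounted at the origin on the work surface. World frame = base frame: x ahead of the robot, y to its left, z up, the work surface at z = 0. Lengths are in m, angles in rad, forces in N, time in s.
With the tool pointing down it reaches from about 0.375 to 0.9 m from the base axis. Payload 3.1 kg.
Tool frame: the origin (TCP) lies between the finger pads, 19 mm behind the fingertips; this is the grasp point; z points along the fingers, y is the line along which they close (so a half turn about z gives the same grasp; the last joint's range is limited). The gripper opens to 87 mm and grips with 3 to 60 N. Pads are 19 mm wide; open, the fingers measure 117 mm over their backs; the gripper's body (75 mm by 190 mm) begins 51 mm behind the grasp point.
Start: joints at [-0.178, 0.527, 1.433, -0, 1.181, -0.178], TCP at [0.625, 0, 0.241] pointing down, gripper open.
Joint ranges: [-3.08, 3.08], [-0.75, 2.2], [0.22, 2.44], [-1.43, 4.57], [0, 2.65], [-2.85, 2.85]. Speed limits (rad/s): [2.79, 2.79, 3.14, 3.14, 3.14, 3.14].

## Interface

Orientations are given as a unit quaternion [x, y, z, w].
In Python, from rig import robot gives the robot as it stands.
- The arm moves only by the shell command python3 -m creep 'ROWS' [OPENING] [FORCE]. ROWS is 1 to 20 rows, parted by a bar, with the numbers parted by commas; each row has 4 numbers: dx, dy, dz in m, then a turn about the tool's z in rad; each row shifts and turns the commanded pose from where the row before left it, along the tool's axes as they then stand; what a row does not reach is not made up. A row lasts 1/12 s, in which the tool goes at most 0.0417 m and 0.125 rad, less where a joint would pass 70% of its speed; a pose out of reach is approached as far as the arm can. OPENING is the finger opening in m, set as the command begins (- or left out keeps the last). The fingers move at their own pace and stop on an object; FORCE is the grip in N (left out, the last holds). Time passes only in rows, so rows that do not move let the fingers close. It prints the time, the measured TCP pose, the force, the opening and the grip force at its end. Input that does not fit is refused with a message, and nothing moves.
- robot.get_obs(): the state, without advancing time (a new reading comes with each control period).
- robot.camera(name): name is "scene" or "side" or "wrist"; returns a dict with "img" (400x640x3 uint8, red, green, blue), "fx", "fy", "cx", "cy" (pixels), "xyz" and "attitude" of the camera in the world. Camera axes: x right, y down, z forward; pixel columns grow to the right and rows downward; lengths in m; the calibration is good to about 2 mm. A picture is of the moment at which its call begins. There is no depth.
- robot.hand_in(): hands the job in; it is judged then, once.
The state is a dict: "time": time; "q": joint angles; "joint_velocities": joint speeds; "joint_torque": joint torques, N m; "position": TCP position; "tool_rot": TCP orientation; "ft_force": force on the tool from outside, world axes, zero at the start; "moment": the same for the moment, N m; "grip_width": finger opening in m; "grip_force": force on a finger pad.
Only numpy, scipy, OpenCV 4.12 (cv2) and the standard library are available. Lean on these libraries where they do the work, as an engineer would, in place of code of your own. Each camera call takes 0.05 s, during which the arm holds its last target. There are 200 camera calls.

## Task

Close up the steel hot-drink urn on the take-out counter: first set its loose lid onto the rim, lowering it until it sits seated and level rather than dropping it, and let go of it. Then screw the knurled cap on top of the urn's level gauge clockwise until it bottoms out, back it off a quarter turn, and finish still gripping the cap at that setting, so that I can run the lock ring up under it. Leave the other things on the counter where they are.

Things in the scene. Friction and masses are not known exactly. Their poses are not given: they have to be found in the camera images.
- urn: Open steel urn on four legs, fixed. Tank 180 outside, 170 inside diameter, rim 245 above the counter. Origin: tank's axis at counter height, z up. Tap and vertical level gauge stand on its -x side, the gauge axis 160 from the tank's axis (70 outside the wall). Black side handles stick out to 124 from the axis along +y and -y, 189 to 206 above the counter.
- urn_rim (a point): Centre of the urn's open rim, 245 above the counter.
- lid: Loose round steel lid, 194 across, about 0.26 kg, black knob in the middle. Under its flange a tapered plug, 152 across at the bottom, 163 at the flange, 10 deep, centres in the mouth. It lies plug down on the counter, left or right of the urn. Origin: centre of the plug's underside, z up; seated, it is 10 below the rim (235 above the counter).
- lid_knob (a point): Middle of the lid's knob, on the lid's axis 44 above the lid's origin. The knob is a plain round cylinder, 34 across, from 32 to 57 above the lid's origin; the lid's plate beneath it reaches up to 22.
- cap_grip (a point): Height to grip on the axis of the knurled steel gauge cap, 15 above its underside, 11 below its top. Cap round, 35 across, 26 tall, a black vent hole off-centre in its top. It moves only along its thread about the vertical gauge axis. Bottomed out, this point is 246 above the counter; one turn up, 249.
- gauge_cap (a joint): Turn of the gauge cap, rad. Grows as it is turned clockwise seen from above (screwed down), 3 mm a turn, light friction (0.06 N m); it stays where left. Bottoms out against a hard stop at 6.283; a quarter turn back from there is 4.712. It starts caught on the thread, between 3.0 and 4.5.
- bowl: Shallow white ceramic bowl, 150 across, 45 tall. Bystander. Origin: centre of its underside.
- cup: White paper cup, 72 across, 78 tall, standing on the counter under the urn's tap. Bystander. Origin: centre of its underside.
- soda_bottle: Amber glass soda bottle, 62 across, 225 tall. Bystander. Origin: centre of its underside.
- deli_tub: White lidded deli tub, 112 across, 86 tall. Bystander. Origin: centre of its underside.
- shaker: Aluminium salt shaker, 46 across, 86 tall. Bystander. Origin: centre of its underside.

How it is judged:
By the outcome, as a careful person would: the job done as asked, in the order asked, and still so for the second after the job is handed in, while the arm keeps its last pose, push and grip.
It also fails if it takes over 64 s, if anything falls off the work surface, if the arm or the gripper's body presses on something with over 40 N, if the wrist force passes 120 N, or if a joint passes its speed limit or range.

## Working session

There is one attempt and no reset: what is moved stays moved. The work goes in short steps, Python scripts to look and compute and a shell command to move; the robot and the scene stay as the last step left them, time stands still between calls to the robot, and variables do not carry over. Pictures are saved under pics/ and viewed, at most 10 in all, crops included, and the job is handed in when it is done.

```bash
mkdir -p pics; ls
cat > h.py <<'E'
from rig import robot
import numpy as np, cv2
from scipy.spatial.transform import Rotation as R
def cam(n,save=None):
    c=robot.camera(n)
    if save: cv2.imwrite('pics/'+save+'.png',c['img'][:,:,::-1])
    return c
def rot(c):
    a=np.array(c['attitude']); return a if a.shape==(3,3) else R.from_quat(a).as_matrix()
def ray(c,u,v):
    d=rot(c)@np.array([(u-c['cx'])/c['fx'],(v-c['cy'])/c['fy'],1]); return np.array(c['xyz']),d
def plane(c,u,v,z):
    o,d=ray(c,u,v); return o+d*(z-o[2])/d[2]
def proj(c,p):
    q=rot(c).T@(np.array(p)-c['xyz']); return c['cx']+c['fx']*q[0]/q[2],c['cy']+c['fy']*q[1]/q[2]
def tri(c1,p1,c2,p2):
    A=np.zeros((3,3));b=np.zeros(3)
    for c,p in((c1,p1),(c2,p2)):
        o,d=ray(c,*p);d/=np.linalg.norm(d);M=np.eye(3)-np.outer(d,d);A+=M;b+=M@o
    return np.linalg.solve(A,b)
E
python3 - <<'E'
from h import *
for n in('scene','side','wrist'):
    c=cam(n,n+'0');print(n,c['xyz'],c['attitude'],c['fx'],c['fy'],c['cx'],c['cy'])
print(robot.get_obs())
E
```

```text
pics
scene [ 1.47381415 -0.3480222   0.89684026] [ 0.74476599  0.49504648 -0.25390882 -0.36848735] 411.63819828695716 411.63819828695716 317.5070751647379 199.47208544875454
side [-0.14172998 -0.73110739  1.04322976] [ 0.8364204  -0.35057969  0.15562732 -0.39150341] 477.26912005711574 477.26912005711574 326.021878712172 202.2807812782359
wrist [0.62519715 0.08005471 0.38434478] [ 9.89024722e-01  1.07871319e-04 -1.08676179e-03  1.47746086e-01] 347.10408325860203 347.10408325860203 317.548829202556 199.59725497160144
{'time': 0.15, 'q': array([-1.78529728e-01,  5.28272914e-01,  1.43362673e+00, -1.03852893e-06,
        1.18137932e+00, -1.78523965e-01]), 'joint_velocities': array([ 0.00054937, -0.00254481, -0.00361229, -0.0011929 , -0.00142567,
        0.00021645]), 'joint_torque': array([ 9.14956272e-04, -4.40429199e+01, -1.76841742e+01,  6.33679633e-02,
        5.52540855e-02, -1.06930895e-04]), 'position': array([6.24464217e-01, 1.07286440e-04, 2.40477965e-01]), 'tool_rot': array([ 7.07108428e-01,  7.07104632e-01, -4.81243921e-04, -6.92321321e-04]), 'ft_force': array([-0.5277258 , -0.10612874,  0.41420014]), 'moment': array([ 0.02315114,  0.02567791, -0.02833983]), 'grip_force': 0.0, 'grip_width': 0.08685237353195688}
```

View pics/scene0.png

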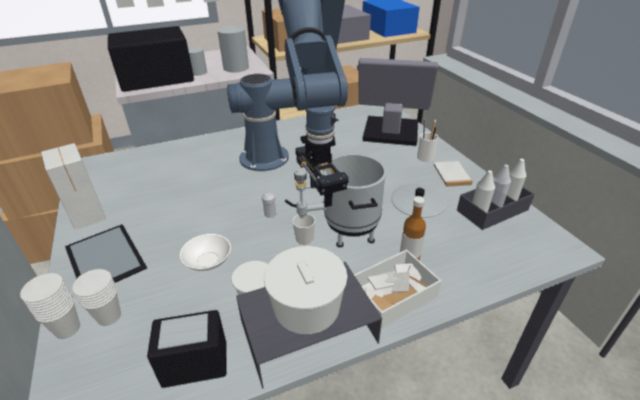

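View pics/side0.png

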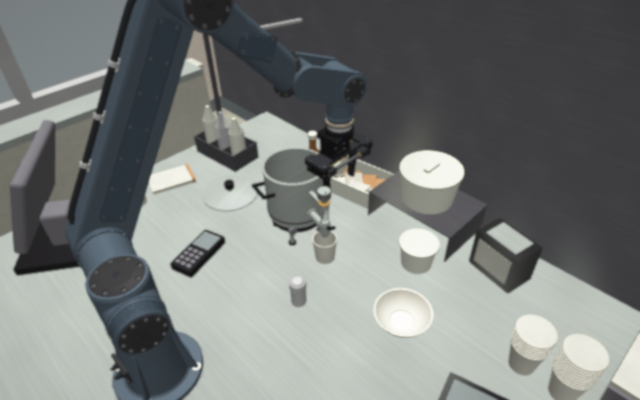

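The scene view shows the urn around (355,195), the cap near (300,175), and the lid at (418,200) on the +y side with its knob near (420,192). In the side view the lid is at (230,192), the cap near (324,190) and the urn at (293,185). I'll zoom in next.

Run:
```python
from h import *
a=cv2.imread('pics/scene0.png')[150:250,270:450];b=cv2.imread('pics/side0.png')[140:250,190:350]
w=cv2.imread('pics/wrist0.png')
A=cv2.resize(a,(400,222),interpolation=2);B=cv2.resize(b,(400,275),interpolation=2)
m=np.zeros((525,800,3),np.uint8);m[:275,400:]=B;m[:222,:400]=A;m[275:525,:400]=cv2.resize(w,(400,250))
cv2.imwrite('pics/m1.png',m)
```

```text
(no output)
```

View pics/m1.png

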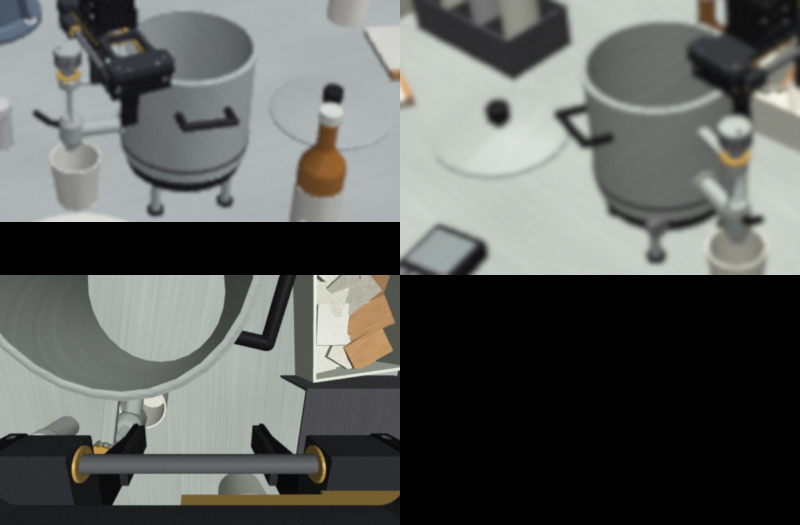

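The zoom shows the knob at scene (420,192) and side (229,185), the cap's middle at scene (300,174) and side (324,191). The bottle stands in front of the lid only from the scene camera's side.

Run:
```python
from h import *
s=cam('scene');d=cam('side')
# knob by dark blob in side
g=cv2.cvtColor(d['img'],cv2.COLOR_RGB2GRAY)[170:200,215:245]
m=(g<70).astype(np.uint8);n,l,st,ce=cv2.connectedComponentsWithStats(m);i=1+np.argmax(st[1:,4]);k=ce[i]+[215,170];print('knob side',k,st[i])
kp=tri(s,(419.9,191.9),d,k);print('knob tri',kp,'plane .0445',plane(d,*k,.0445))
# lid disc in side: flange edges from zoom, at z~.012
for uv in((434,150),(568,150),(500,172),(500,100)):
    print('lid edge',plane(d,(uv[0]-400)/2.5+190,uv[1]/2.5+140,.014))
cp=tri(s,(300,173.4),d,(324,191));print('cap tri',cp)
# urn rim: points on outer rim z=.245
P=[]
for uv in((583,80),(584,55),(600,95),(630,110),(655,115),(680,114),(610,32),(640,25),(665,24)):
    P.append(plane(d,(uv[0]-400)/2.5+190,uv[1]/2.5+140,.245)[:2])
Q=[]
for uv in((255,45),(254,60),(240,75),(215,85),(180,94),(190,10),(215,14),(240,25)):
    Q.append(plane(s,uv[0]/2.222+270,uv[1]/2.222+150,.245)[:2])
for X in(P,Q,P+Q):
    X=np.array(X);A=np.c_[2*X,np.ones(len(X))];c=np.linalg.lstsq(A,(X**2).sum(1),rcond=None)[0]
    print('rim',c[:2],np.sqrt(c[2]+c[0]**2+c[1]**2))
for nm,u,v in(('bottle',329/2.222+270,113/2.222+150),):print(nm,plane(s,u,v,.225))
print('cup',plane(d,324,232,.078),'shaker',plane(d,297,283,.086))
```

```text
knob side [228.72727273 184.6       ] [10 11  8  9 55]
knob tri [0.52220575 0.41974995 0.04567383] plane .0445 [0.52242068 0.41888305 0.0445    ]
lid edge [0.4328831 0.4464485 0.014    ]
lid edge [0.55905223 0.31545373 0.014     ]
lid edge [0.46784681 0.34480469 0.014     ]
lid edge [0.56176373 0.47243424 0.014     ]
cap tri [ 0.54183648 -0.02704758  0.25365891]
rim [0.56941503 0.12230557] 0.08911265979873309
rim [0.57738547 0.11428026] 0.09973702441078211
rim [0.57817355 0.11795545] 0.09556076748127651
bottle [0.7546019  0.23180148 0.225     ]
cup [ 0.55923731 -0.00504588  0.078     ] shaker [ 0.36989341 -0.09594001  0.086     ]
```

```bash
python3 -m creep '0,0,-0.04,0 | 0,0,-0.04,0 | 0.03,-0.025,-0.03,0 | 0.03,-0.025,0,0 | 0,0,0,0 | 0,0,0,0' 0.086
python3 - <<'E'
from h import *
c=cam('wrist','w1')
print(c['xyz'],robot.get_obs()['tool_rot'])
for n in [(.572,.12,.245),(.542,-.027,.257),(.545,-.04,.245)]:print(proj(c,n))
E
```

```text
time: 0.75
position: [0.5775, 0.0569, 0.3474]
tool_rot: [0.706, 0.708, 0.0, 0.0]
ft_force: [-0.7, -0.9, 0.6]
grip_width: 0.086
grip_force: 0.0
[0.57776494 0.13684684 0.49130419] [ 7.06634621e-01  7.07578567e-01 -1.34380124e-05  2.90067767e-04]
(np.float64(309.08598891619073), np.float64(118.76731038030776))
(np.float64(271.3158048003772), np.float64(311.9273095951597))
(np.float64(277.3583425038032), np.float64(316.7365230116917))
```

View pics/w1.png

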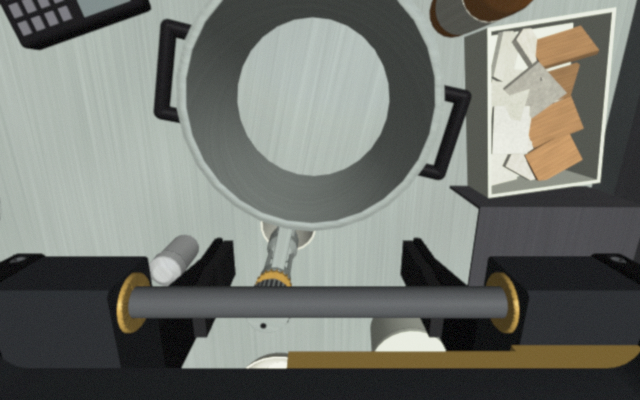

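The wrist view shows the rim circle running from about (180,90) to (443,95) with its bottom at (303,229), and handles at (168,70) and (455,132). The cap is behind the bar near (270,310). I'll fit the rim's inner edge.

```bash
cat > rim.py <<'E'
from h import *
def rim(c,u0,v0,a,b,z=.245):
    g=cv2.GaussianBlur(cv2.cvtColor(c['img'],cv2.COLOR_RGB2GRAY).astype(np.float32),(0,0),1)
    X=[]
    for t in np.arange(0,6.28,.05):
        r=np.arange(a,b,.5);u=(u0+r*np.cos(t)).astype(np.float32);v=(v0+r*np.sin(t)).astype(np.float32)
        ok=(v>1)&(v<240)
        if not ok.all():continue
        p=cv2.remap(g,u[None],v[None],1)[0];i=np.argmax(np.diff(p));X.append(plane(c,u[i],v[i],z)[:2])
    X=np.array(X)
    for _ in range(5):
        A=np.c_[2*X,np.ones(len(X))];s=np.linalg.lstsq(A,(X**2).sum(1),rcond=None)[0];R_=np.sqrt(s[2]+s[0]**2+s[1]**2)
        e=np.abs(np.hypot(*(X-s[:2]).T)-R_);X=X[e<max(.0012,1.5*np.median(e))]
    return s[:2],R_,len(X),e.max()
E
python3 - <<'E'
from rim import *
c=cam('wrist')
print(rim(c,312,97,105,140))
E
```

```text
(array([0.57262736, 0.12863027]), np.float64(0.08478325394689101), 94, np.float64(0.00058989702376612))
```

```bash
python3 -m creep '0.04,-0.006,0,0 | 0.04,-0.006,0,0 | 0.04,-0.006,0,0 | 0.04,-0.006,0,0 | 0.04,-0.006,0,0 | 0.04,-0.006,0.01,0 | 0.04,-0.006,0.02,0 | 0.03,-0.006,0.03,0 | 0.013,-0.007,0.03,0 | 0,0,0.03,0 | 0,0,0,0 | 0,0,0,0'
python3 - <<'E'
from h import *
c=cam('wrist','w2');s=cam('scene','s2');d=cam('side','d2')
print(robot.get_obs()['position'],proj(c,(.5222,.4193,.057)),proj(c,(.5222,.4193,.0)))
E
```

```text
time: 1.85
position: [0.5242, 0.3736, 0.2264]
tool_rot: [0.707, 0.707, -0.003, -0.001]
ft_force: [0.7, 0.8, -0.1]
grip_width: 0.0861
grip_force: 0.0
[0.5266963  0.37427426 0.2310892 ] (np.float64(315.70281170888916), np.float64(132.98163654663398)) (np.float64(316.2582282919041), np.float64(126.89868509016246))
```

View pics/w2.png

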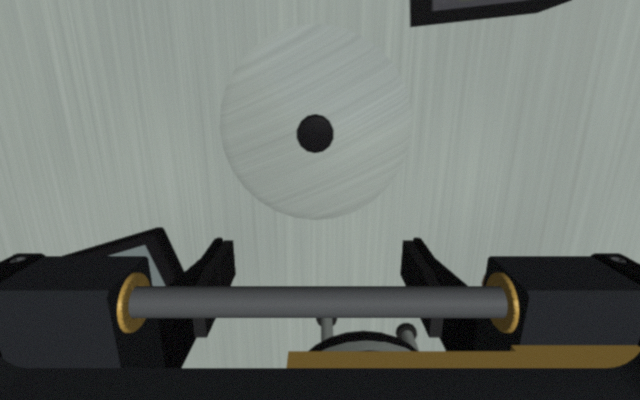

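The lid lies flat, with its knob at (315,133) where it was predicted, and the gripper path is clear. I'll refine the knob position.

Run:
```python
from h import *
c=cam('wrist');o=robot.get_obs()
g=cv2.cvtColor(c['img'],cv2.COLOR_RGB2GRAY)[100:165,280:350]
m=(g<80).astype(np.uint8);n,l,st,ce=cv2.connectedComponentsWithStats(m);i=1+np.argmax(st[1:,4]);k=ce[i]+[280,100]
p=plane(c,*k,.055);print(k,st[i],p)
print(o['position'],'world d',p-o['position'],'tool d',R.from_quat(o['tool_rot']).as_matrix().T@(np.array([p[0],p[1],.046])-o['position']))
```

```text
[309.70877531 134.47926712] [  12   16   36   38 1037] [0.52079181 0.41873738 0.055     ]
[0.5265936  0.37431257 0.23139265] world d [-0.00580179  0.04442481 -0.17639265] tool d [ 0.04405193 -0.00666936  0.18545244]
```

```bash
python3 -m creep '0.022,-0.003,0.01,0 | 0.022,-0.0035,0.02,0 | 0,0,0.035,0 | 0,0,0.035,0 | 0,0,0.03,0 | 0,0,0.025,0 | 0,0,0.015,0 | 0,0,0.005,0 | 0,0,0,0 | 0,0,0,0 | 0,0,0,0'
python3 - <<'E'
from h import *
c=cam('wrist','w3');c=cam('wrist');o=robot.get_obs();print(o['position'],o['tool_rot'],o['ft_force'])
E
```

```text
time: 2.97
position: [0.5197, 0.4192, 0.0563]
tool_rot: [0.707, 0.707, 0.002, 0.001]
ft_force: [0.4, -0.5, 0.2]
grip_width: 0.0859
grip_force: 0.0
[0.519216   0.41912787 0.05604895] [7.07173163e-01 7.07037946e-01 1.79355279e-03 4.93790913e-04] [ 0.4001645  -0.14732644 -0.35779398]
```

```bash
python3 -m creep '0,0.001,0.005,0 | 0,0.0005,0.005,0 | 0,0,0,0 | 0,0,0,0';python3 -m creep '0,0,0,0 | 0,0,0,0 | 0,0,0,0 | 0,0,0,0 | 0,0,0,0 | 0,0,0,0 | 0,0,0,0 | 0,0,0,0 | 0,0,0,0 | 0,0,0,0' 0.02 40
```

```text
time: 3.4
position: [0.5191, 0.4183, 0.0434]
tool_rot: [0.707, 0.707, -0.001, -0.0]
ft_force: [-0.2, -0.1, 0.4]
grip_width: 0.0863
grip_force: 0.0
time: 4.23
position: [0.5196, 0.4186, 0.044]
tool_rot: [0.707, 0.707, 0.0, 0.0]
ft_force: [0.8, -0.1, -0.5]
grip_width: 0.0327
grip_force: 40.0
```

```bash
python3 -m creep '0,0,-0.01,0 | 0,0,-0.02,0 | 0,0,-0.03,0 | 0,0,-0.03,0 | 0,0,-0.04,0 | 0,0,-0.04,0 | 0,0,-0.04,0 | 0,0,-0.04,0 | 0,0,-0.03,0 | 0,0,-0.02,0 | 0,0,-0.01,0 | 0,0,0,0 | 0,0,0,0';python3 -m creep '-0.015,0.003,0,0 | -0.025,0.006,0,0 | -0.03,0.006,0,0 | -0.04,0.007,0,0 | -0.04,0.007,0,0 | -0.04,0.007,0,0 | -0.035,0.006,0,0 | -0.03,0.005,0,0 | -0.02,0.004,0,0 | -0.01,0.002,0,0 | -0.005,0,0,0 | 0,0,0,0 | 0,0,0,0 | 0,0,0,0'
python3 - <<'E'
from h import *
cam('side','d3');cam('wrist','w4');s=cam('scene','s3');o=robot.get_obs();print(o['position'],R.from_quat(o['tool_rot']).as_matrix(),o['ft_force'],o['moment'],o['time'])
d=cv2.imread('pics/d3.png')[60:280,150:450];s=cv2.imread('pics/s3.png')[60:280,200:500]
cv2.imwrite('pics/m2.png',np.hstack([cv2.resize(x,(400,293)) for x in(s,d)]))
E
```

```text
time: 5.32
position: [0.5187, 0.4181, 0.3531]
tool_rot: [0.707, 0.707, -0.001, -0.0]
ft_force: [0.1, 0.2, -3.2]
grip_width: 0.0329
grip_force: 40.0
time: 6.48
position: [0.5719, 0.1299, 0.3536]
tool_rot: [0.707, 0.708, -0.0, -0.001]
ft_force: [0.5, 0.1, -3.8]
grip_width: 0.0331
grip_force: 40.0
[0.57217952 0.12976589 0.35401775] [[-1.90277245e-03  9.99998189e-01  2.73781453e-05]
 [ 9.99998158e-01  1.90276548e-03  2.52704526e-04]
 [ 2.52651975e-04  2.78589341e-05 -9.99999968e-01]] [ 0.09312324 -0.60640921 -3.17402129] [-0.02551057  0.01582393 -0.02711979] 6.6333
```

View pics/m2.png

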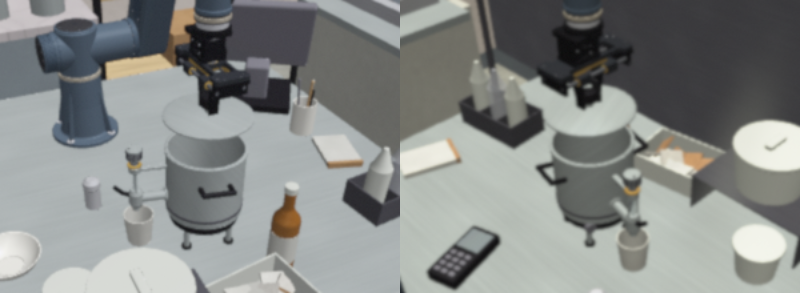

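The lid is held level and centred above the urn. Now I'll lower it.

```bash
python3 -m creep '-0.001,0.0005,0.01,0 | 0,0,0.015,0 | 0,0,0.015,0 | 0,0,0.01,0 | 0,0,0.008,0 | 0,0,0.005,0 | 0,0,0.003,0 | 0,0,0.002,0 | 0,0,0,0 | 0,0,0,0';python3 -m creep '0,0,0.001,0 | 0,0,0.001,0 | 0,0,0.001,0 | 0,0,0.001,0 | 0,0,0,0 | 0,0,0,0'
```

```text
time: 7.47
position: [0.5733, 0.1275, 0.2865]
tool_rot: [0.707, 0.707, 0.0, 0.0]
ft_force: [0.1, -0.2, -2.5]
grip_width: 0.0331
grip_force: 40.0
time: 7.97
position: [0.5729, 0.1275, 0.2819]
tool_rot: [0.707, 0.707, -0.0, -0.0]
ft_force: [0.5, 0.3, -2.5]
grip_width: 0.0327
grip_force: 40.0
```

```bash
python3 -m creep '0,0,0.001,0 | 0,0,0.0005,0 | 0,0,0.0005,0 | 0,0,0,0 | 0,0,0,0';python3 -m creep '0,0,0.0005,0 | 0,0,0.0005,0 | 0,0,0,0 | 0,0,0,0 | 0,0,0,0'
```

```text
time: 8.38
position: [0.5729, 0.1275, 0.2799]
tool_rot: [0.707, 0.707, -0.0, -0.0]
ft_force: [1.6, 0.7, -3.4]
grip_width: 0.0331
grip_force: 40.0
time: 8.8
position: [0.573, 0.1275, 0.279]
tool_rot: [0.707, 0.707, 0.0, 0.0]
ft_force: [0.1, 0.0, -3.6]
grip_width: 0.0327
grip_force: 40.0
```

```bash
python3 -m creep '0,0,0.0005,0 | 0,0,0,0 | 0,0,0,0 | 0,0,0,0';python3 -m creep '0,0,0.0005,0 | 0,0,0,0 | 0,0,0,0 | 0,0,0,0'
```

```text
time: 9.13
position: [0.573, 0.1275, 0.279]
tool_rot: [0.707, 0.707, 0.0, 0.0]
ft_force: [-0.7, 0.4, 1.7]
grip_width: 0.0331
grip_force: 40.0
time: 9.47
position: [0.573, 0.1276, 0.2789]
tool_rot: [0.707, 0.707, 0.0, 0.0]
ft_force: [-3.1, -0.7, 6.3]
grip_width: 0.0329
grip_force: 40.0
```

The force has gone from -3.5 to +6 N, so the lid is seated. I'll release, lift straight up and check.

```bash
python3 -m creep '0,0,-0.0005,0 | 0,0,0,0 | 0,0,0,0 | 0,0,0,0 | 0,0,0,0 | 0,0,0,0' 0.06;python3 -m creep '0,0,-0.01,0 | 0,0,-0.02,0 | 0,0,-0.03,0 | 0,0,-0.03,0 | -0.02,0,-0.02,0 | -0.03,0,0,0 | -0.04,0,0,0 | -0.02,0,0,0 | -0.01,0,0,0 | 0,0,0,0 | 0,0,0,0 | 0,0,0,0'
python3 - <<'E'
from h import *
w=cam('wrist','w5');s=cam('scene','s4');d=cam('side','d4');o=robot.get_obs();print(o['position'],o['q'],o['time'])
for c,n in((s,'s'),(d,'d'),(w,'w')):print(n,proj(c,(.5726,.1286,.292)),proj(c,(.542,-.027,.257)))
a=cv2.imread('pics/s4.png')[130:230,270:420];b=cv2.imread('pics/d4.png')[120:220,230:380];w=cv2.imread('pics/w5.png')
m=np.zeros((517,800,3),np.uint8);m[:267,:400]=cv2.resize(a,(400,267),interpolation=2);m[:267,400:]=cv2.resize(b,(400,267),interpolation=2);m[267:,:400]=cv2.resize(w,(400,250))
cv2.imwrite('pics/m3.png',m)
E
```

```text
time: 9.97
position: [0.573, 0.1275, 0.2782]
tool_rot: [0.707, 0.707, -0.0, -0.0]
ft_force: [0.1, -0.3, 0.2]
grip_width: 0.0583
grip_force: 0.0
time: 10.97
position: [0.5729, 0.0088, 0.3886]
tool_rot: [0.707, 0.707, 0.0, -0.0]
ft_force: [0.3, -0.4, -0.3]
grip_width: 0.0599
grip_force: 0.0
[0.57288001 0.00893212 0.38847786] [-1.79580935e-01  3.21051487e-01  1.36108608e+00  4.02615752e-04
  1.45972297e+00 -1.81542798e-01] 11.1167
s (np.float64(354.47644772252215), np.float64(155.48781748805544)) (np.float64(300.07715830955095), np.float64(172.34580044821536))
d (np.float64(292.3768788569566), np.float64(151.27943923689156)) (np.float64(324.1027429955429), np.float64(190.07957055342268))
w (np.float64(316.54281752099394), np.float64(27.337593994574746)) (np.float64(280.9353934813778), np.float64(234.8102557482952))
```

View pics/m3.png

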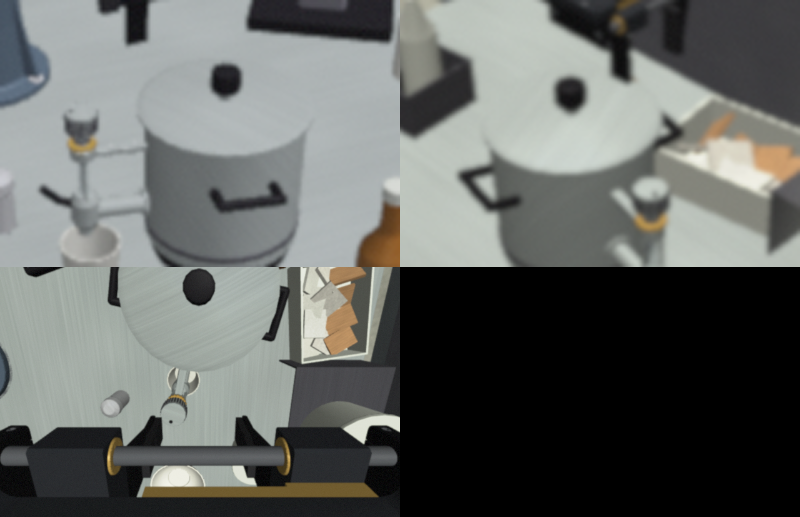

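The lid is seated and level with its knob in the middle. In the wrist view the cap is clear at about (278,230) full-res, with its vent hole near (274,248). I'll measure it from a crop.

Run:
```python
import cv2
w=cv2.imread('pics/w5.png')[195:275,235:325];cv2.imwrite('pics/m4.png',cv2.resize(w,None,fx=6,fy=6,interpolation=2))
```

```text
(no output)
```

View pics/m4.png

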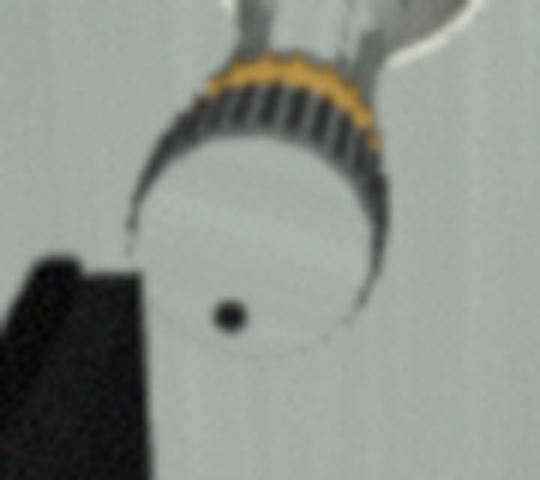

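The crop shows the cap's top disc centred at (254,245), which is full-res (276.9,235.4), with the vent hole toward the lower left.

Run:
```python
from h import *
c=cam('wrist');o=robot.get_obs()
for z in(.257,.2585):
  p=plane(c,276.9,235.4,z);print(p,np.hypot(*(p[:2]-[.5726,.1286])))
h=plane(c,235+230/6-.4,195+316/6-.4,.2583);print('hole',h,h-p)
T=R.from_quat(o['tool_rot']).as_matrix();print(o['position'],T.T@(np.array([p[0],p[1],.3])-o['position']))
```

```text
[ 0.53855982 -0.02747194  0.257     ] 0.15974099371661124
[ 0.53874898 -0.02683864  0.2585    ] 0.1590819328086508
hole [ 0.53494598 -0.03797529  0.2583    ] [-0.003803   -0.01113666 -0.0002    ]
[0.57288056 0.00874267 0.38844597] [-0.03554619 -0.03417688  0.08844259]
```

```bash
python3 -m creep '-0.018,-0.017,0,0 | -0.018,-0.017,0,0 | 0,0,0.02,-0.12 | 0,0,0.02,-0.12 | 0,0,0.02,-0.12 | 0,0,0.02,-0.12 | 0,0,0,-0.12 | 0,0,0,-0.12 | 0,0,0,-0.12 | 0,0,0,-0.12 | 0,0,0,-0.12 | 0,0,0,-0.12 | 0,0,0,-0.12 | 0,0,0,-0.12 | 0,0,0,-0.12 | 0,0,0,-0.12 | 0,0,0,-0.12 | 0,0,0,-0.12 | 0,0,0,-0.12 | 0,0,0,-0.12';python3 -m creep '0,0,0,-0.12 | 0,0,0,-0.12 | 0,0,0,0 | 0,0,0,0 | 0,0,0,0';python3 - <<'E'
from h import *
w=cam('wrist','w6');o=robot.get_obs();T=R.from_quat(o['tool_rot']).as_matrix();print(o['position'],o['q'],T)
p=plane(w,0,0,0)
print(proj(w,(.5386,-.0273,.258)),T.T@(np.array([.5386,-.0273,.247])-o['position']),o['time'])
E
```

```text
time: 12.83
position: [0.5391, -0.0277, 0.3085]
tool_rot: [-0.294, 0.956, 0.0, 0.0]
ft_force: [-0.3, -0.1, -0.6]
grip_width: 0.0601
grip_force: 0.0
time: 13.25
position: [0.539, -0.0281, 0.3085]
tool_rot: [-0.402, 0.916, 0.0, 0.0]
ft_force: [0.8, -0.1, 0.0]
grip_width: 0.06
grip_force: 0.0
[ 0.53897542 -0.02817624  0.30851082] [-2.59403431e-01  3.36187776e-01  1.56203094e+00  5.81637782e-05
  1.24337800e+00 -2.65783935e+00] [[-6.76629471e-01 -7.36323678e-01  1.01971970e-05]
 [-7.36323677e-01  6.76629470e-01  5.42740889e-05]
 [-4.68630208e-05  2.92150105e-05 -9.99999998e-01]]
(np.float64(320.2649628839386), np.float64(233.83094435867136)) [-0.00038829  0.00086752  0.06151086] 13.3
```

View pics/w6.png

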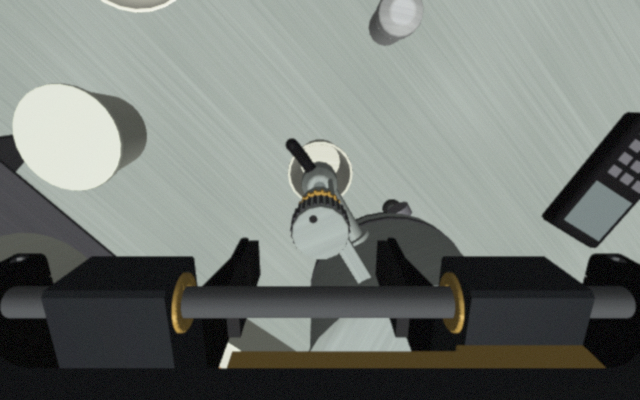

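The cap is at (320,232), centred between the fingers as predicted. I'll descend and grip it.

```bash
python3 -m creep '0,0.001,0.02,0 | 0,0,0.02,0 | 0,0,0.01,0 | 0,0,0.007,0 | 0,0,0.003,0 | 0,0,0,0 | 0,0,0,0 | 0,0,0,0';python3 -m creep '0,0,0,0 | 0,0,0,0 | 0,0,0,0 | 0,0,0,0 | 0,0,0,0 | 0,0,0,0' 0.02 25
```

```text
time: 13.97
position: [0.5389, -0.028, 0.2493]
tool_rot: [-0.403, 0.915, -0.001, 0.001]
ft_force: [0.5, 0.9, 0.2]
grip_width: 0.06
grip_force: 0.0
time: 14.47
position: [0.5377, -0.0274, 0.2486]
tool_rot: [-0.403, 0.915, 0.001, -0.0]
ft_force: [-1.2, 1.1, 2.2]
grip_width: 0.034
grip_force: 25.0
```

```bash
python3 -m creep '0,0,0.00006,0.12 | 0,0,0.00006,0.12 | 0,0,0.00006,0.12 | 0,0,0.00006,0.12 | 0,0,0.00006,0.12 | 0,0,0.00006,0.12 | 0,0,0.00006,0.12 | 0,0,0.00006,0.12 | 0,0,0.00006,0.12 | 0,0,0.00006,0.12 | 0,0,0.00006,0.12 | 0,0,0.00006,0.12 | 0,0,0.00006,0.12 | 0,0,0,0 | 0,0,0,0'
cat > st.py <<'E'
from h import *
o=robot.get_obs();print(o['q'][5]-o['q'][0],'cmdyaw',R.from_quat(o['tool_rot']).as_euler('zyx')[0],o['position'],o['ft_force'],o['moment'],o['grip_width'],o['time'])
E
python3 st.py
```

```text
time: 15.72
position: [0.5377, -0.027, 0.2478]
tool_rot: [0.356, 0.934, 0.001, -0.001]
ft_force: [-1.9, 2.9, 2.8]
grip_width: 0.0341
grip_force: 25.0
-0.8433746680662797 cmdyaw -2.4135092511730423 [ 0.53773763 -0.02701304  0.24781397] [-1.92138664  2.87765112  2.83982496] [ 0.63129654  0.28629901 -0.03237366] 0.034089591947839344 15.7167
```

```bash
for i in 1; do python3 -m creep '0,0,0.00005,0.1 | 0,0,0.00005,0.1 | 0,0,0.00005,0.1 | 0,0,0,0' >/dev/null; python3 st.py; python3 -m creep '0,0,0.00005,0.1 | 0,0,0.00005,0.1 | 0,0,0.00005,0.1 | 0,0,0,0'>/dev/null; python3 st.py;  done
```

```text
-0.5414237550844951 cmdyaw -2.111505857362128 [ 0.53783596 -0.02696346  0.24770037] [-1.20623698  4.60682866  3.48589147] [ 0.82768925  0.23138111 -0.02341759] 0.03469137233089077 16.05
-0.2422319678740642 cmdyaw -1.8122582804745004 [ 0.53788708 -0.02693587  0.24753858] [-1.79072405  4.58423793  2.96352111] [ 0.79782151  0.29671683 -0.05399635] 0.03431949677366643 16.3833
```

```bash
python3 -m creep '0,0,0.00005,0.1 | 0,0,0.00005,0.1 | 0,0,0.00005,0.1 | 0,0,0,0' >/dev/null; python3 st.py; python3 -m creep '0,0,0.00005,0.1 | 0,0,0.00005,0.1 | 0,0,0.00005,0.1 | 0,0,0,0'>/dev/null; python3 st.py;python3 -m creep '0,0,0.00005,0.1 | 0,0,0.00005,0.1 | 0,0,0.00005,0.1 | 0,0,0,0'>/dev/null; python3 st.py
```

```text
0.057542379179923636 cmdyaw -1.5124500322857268 [ 0.53798999 -0.02692894  0.24738635] [-1.61887221  5.05073534  3.54154639] [ 0.82977946  0.27505342 -0.01403034] 0.03444125931896894 16.7167
0.35759682646351343 cmdyaw -1.2124045931667529 [ 0.53805546 -0.02695903  0.2472731 ] [-1.2592827   4.93968217  3.62577772] [ 0.79285648  0.21461716 -0.08478629] 0.03450319517174704 17.05
0.655241206354441 cmdyaw -0.9151466145119882 [ 0.53805197 -0.02714439  0.24711883] [-1.76461027  4.80805796  3.85473051] [0.7955792  0.32888013 0.31384058] 0.0342330707767212 17.3833
```

```bash
python3 -m creep '0,0,0,0.04 | 0,0,0,0 | 0,0,0,0' >/dev/null; python3 st.py; python3 -m creep '0,0,0,0.04 | 0,0,0,0 | 0,0,0,0'>/dev/null; python3 st.py
```

```text
0.6940827025741606 cmdyaw -0.8767540470697543 [ 0.53775501 -0.02748194  0.24707875] [-2.69701503  4.68231537  4.72211399] [0.68990262 0.60615931 0.52909265] 0.0342454009408756 17.6333
0.7358816267466574 cmdyaw -0.835556934868869 [ 0.53724736 -0.0279999   0.24705565] [-4.76136541  2.55462264  5.71528585] [0.4019616  0.839851   0.54803485] 0.03412455978824118 17.8833
```

The reaction moment levels off at about 0.54 N·m, so the cap is bottomed and the pads are slipping. I'll unwind in small steps to find where the cap starts to move back.

```bash
for i in 1; do python3 -m creep '0,0,0,-0.02 | 0,0,0,0 | 0,0,0,0' >/dev/null; python3 st.py; python3 -m creep '0,0,0,-0.02 | 0,0,0,0 | 0,0,0,0'>/dev/null; python3 st.py; python3 -m creep '0,0,0,-0.02 | 0,0,0,0 | 0,0,0,0'>/dev/null; python3 st.py; done
```

```text
0.7173087398617642 cmdyaw -0.8539019463529345 [ 0.53726874 -0.02801033  0.2470334 ] [-3.96574897  3.16234379  5.81694966] [0.4875655  0.77591896 0.11234276] 0.03379285244807816 18.1333
0.6977744140762774 cmdyaw -0.8733578593298743 [ 0.53729923 -0.02803373  0.24706411] [-3.82487535  2.70934812  5.85327651] [0.40827215 0.75225794 0.04750694] 0.034068592628912216 18.3833
0.6777691425193015 cmdyaw -0.8933654921566085 [ 0.5373051  -0.02803621  0.24706031] [-4.44661562  2.93858657  5.70600837] [0.38338081 0.75215047 0.06669833] 0.03438271163801407 18.6333
```

```bash
python3 -m creep '0,0,-0.00007,-0.12 | 0,0,-0.00007,-0.12 | 0,0,-0.00007,-0.12 | 0,0,-0.00007,-0.12 | 0,0,-0.00007,-0.12 | 0,0,-0.00007,-0.12 | 0,0,-0.00007,-0.12 | 0,0,-0.00007,-0.12 | 0,0,-0.00007,-0.12 | 0,0,-0.00007,-0.12 | 0,0,-0.00007,-0.12 | 0,0,-0.00007,-0.12 | 0,0,0,-0.05 | 0,0,0,0 | 0,0,0,0' ; python3 st.py
```

```text
time: 19.88
position: [0.5388, -0.0279, 0.2478]
tool_rot: [0.371, 0.928, 0.0, 0.001]
ft_force: [-0.0, 3.2, 2.0]
grip_width: 0.0342
grip_force: 25.0
-0.8100320282221612 cmdyaw -2.380672978645075 [ 0.53876413 -0.02794861  0.24784938] [-0.00379093  3.16452622  2.02841504] [0.56687019 0.01866095 0.07896172] 0.03416420245848491 19.8833
```

```bash
python3 -m creep '0,0,0,-0.046 | 0,0,0,0 | 0,0,0,0 | 0,0,0,0' >/dev/null; python3 st.py
python3 - <<'E'
from h import *
w=cam('wrist','w7');s=cam('scene','s5');d=cam('side','d5')
print(proj(w,(.5386,-.0273,.2575)))
a=cv2.imread('pics/s5.png')[120:240,270:420];b=cv2.imread('pics/w7.png')[160:360,200:450]
cv2.imwrite('pics/m5.png',np.hstack([cv2.resize(x,(400,320),interpolation=2) for x in(a,b)]))
E
```

```text
-0.8551637267129812 cmdyaw -2.425895659852457 [ 0.53877273 -0.02792476  0.24787627] [0.4834274  3.58922057 2.63891393] [ 0.64331912 -0.12080231  0.06173589] 0.03398951558212928 20.2167
(np.float64(318.881923669248), np.float64(283.25230004749716))
```

View pics/m5.png

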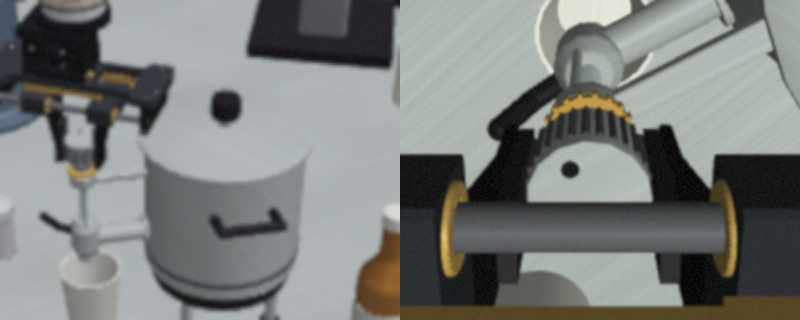

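The lid is still seated. The fingers hold the cap, and its vent hole at (570,170) in the mosaic sits where a quarter turn back puts it.

```bash
python3 -c "
from rig import robot;print(robot.hand_in())"
```

```text
the job is handed in; nothing more can be done
None
```

The job is handed in, with no verdict shown: the lid is seated level and released, and the gauge cap was screwed to its stop, backed off a quarter turn (to within about 0.01 rad by the tool angle), and is still gripped there.

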